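# Repack the servo kit

## Task

Put the four servo motors with a coloured disc back into the kit tray, each in the bay whose floor has the colour of its disc: upright with the disc on top, in the middle of the bay, its long side squared up with the bay's long side. Leave the two servos with a bare shaft exactly where they stand; they are waiting for repair.

Things in the scene. Friction and masses are not known exactly. Their poses are not given: they have to be found in the camera images.
- servo_red_center (a point): Kit servo motor module, a white box 50 long (its x) x 32 wide (its y) x 40 high (its z) mm with black bands, about 85 g, standing upright on a dark grey mat 2 mm thick; in the middle of its top is a red output disc 30 mm across and 5 mm high. This point is the centre of the box, half-way up (20 mm above its underside). Take it from above across the 32 mm width (fingers along its y)
- servo_yellow_center (a point): Kit servo motor module, a white box 50 long (its x) x 32 wide (its y) x 40 high (its z) mm with black bands, about 85 g, standing upright on a dark grey mat 2 mm thick; in the middle of its top is a yellow output disc 30 mm across and 5 mm high. This point is the centre of the box, half-way up (20 mm above its underside). Take it from above across the 32 mm width (fingers along its y)
- servo_green_center (a point): Kit servo motor module, a white box 50 long (its x) x 32 wide (its y) x 40 high (its z) mm with black bands, about 85 g, standing upright on a dark grey mat 2 mm thick; in the middle of its top is a green output disc 30 mm across and 5 mm high. This point is the centre of the box, half-way up (20 mm above its underside). Take it from above across the 32 mm width (fingers along its y)
- servo_blue_center (a point): Kit servo motor module, a white box 50 long (its x) x 32 wide (its y) x 40 high (its z) mm with black bands, about 85 g, standing upright on a dark grey mat 2 mm thick; in the middle of its top is a blue output disc 30 mm across and 5 mm high. This point is the centre of the box, half-way up (20 mm above its underside). Take it from above across the 32 mm width (fingers along its y)
- servo_bare_a_center (a point): Bare-shaft servo motor module, a white box 50 long (its x) x 32 wide (its y) x 40 high (its z) mm with black bands, about 85 g, standing upright on a dark grey mat 2 mm thick; in the middle of its top is only a bare steel shaft stub, 7 mm across and 5 mm high, with no coloured disc. This point is the centre of the box, half-way up (20 mm above its underside). Not part of the kit: stays where it is on the mat
- servo_bare_b_center (a point): Bare-shaft servo motor module, a white box 50 long (its x) x 32 wide (its y) x 40 high (its z) mm with black bands, about 85 g, standing upright on a dark grey mat 2 mm thick; in the middle of its top is only a bare steel shaft stub, 7 mm across and 5 mm high, with no coloured disc. This point is the centre of the box, half-way up (20 mm above its underside). Not part of the kit: stays where it is on the mat
- bay_red: Floor pad, red, of one of the four bays of a grey kit tray that is fixed to the desk. Each bay is 80 (x) x 66 (y) mm inside, the pad nearly fills it; the bays lie two by two with a 4 mm divider between them. Origin: centre of the pad's underside, 4 mm above the desk; the pad is 2 mm thick, so a servo stands 6 mm above the desk. Outer walls and dividers reach 14 mm above the desk. x runs along the bay's long side, y along its short side, z up
- bay_yellow: Floor pad, yellow, of one of the four bays of a grey kit tray that is fixed to the desk. Each bay is 80 (x) x 66 (y) mm inside, the pad nearly fills it; the bays lie two by two with a 4 mm divider between them. Origin: centre of the pad's underside, 4 mm above the desk; the pad is 2 mm thick, so a servo stands 6 mm above the desk. Outer walls and dividers reach 14 mm above the desk. x runs along the bay's long side, y along its short side, z up
- bay_green: Floor pad, green, of one of the four bays of a grey kit tray that is fixed to the desk. Each bay is 80 (x) x 66 (y) mm inside, the pad nearly fills it; the bays lie two by two with a 4 mm divider between them. Origin: centre of the pad's underside, 4 mm above the desk; the pad is 2 mm thick, so a servo stands 6 mm above the desk. Outer walls and dividers reach 14 mm above the desk. x runs along the bay's long side, y along its short side, z up
- bay_blue: Floor pad, blue, of one of the four bays of a grey kit tray that is fixed to the desk. Each bay is 80 (x) x 66 (y) mm inside, the pad nearly fills it; the bays lie two by two with a 4 mm divider between them. Origin: centre of the pad's underside, 4 mm above the desk; the pad is 2 mm thick, so a servo stands 6 mm above the desk. Outer walls and dividers reach 14 mm above the desk. x runs along the bay's long side, y along its short side, z up
There are look-alikes about, which are no part of the job. There is more than one size of the bay_red; the one meant has the size given above.

How it is judged (in metres and radians):
At the end, for the whole second after the job is handed in: Each servo with a disc rests released on the floor of the bay of its colour, upright within 0.1 rad, within 12 mm of the bay centre seen from above, long sides parallel within 0.2 rad (either way round); each bare-shaft servo is within 15 mm of its start (horizontal distance between servo_red_center and bay_red below 0.012 m and z of servo_red_center in the frame of bay_red between 0.018 and 0.026 m and angle between each of servo_red_center, servo_yellow_center, servo_green_center, servo_blue_center's own z axis and vertical below 0.1 rad and angle between the x axis of servo_red_center and the x axis of bay_red, either way round below 0.2 rad and linear speed of each of servo_red, servo_yellow, servo_green, servo_blue below 0.02 m/s and horizontal distance between servo_yellow_center and bay_yellow below 0.012 m and z of servo_yellow_center in the frame of bay_yellow between 0.018 and 0.026 m and angle between the x axis of servo_yellow_center and the x axis of bay_yellow, either way round below 0.2 rad and horizontal distance between servo_green_center and bay_green below 0.012 m and z of servo_green_center in the frame of bay_green between 0.018 and 0.026 m and angle between the x axis of servo_green_center and the x axis of bay_green, either way round below 0.2 rad and horizontal distance between servo_blue_center and bay_blue below 0.012 m and z of servo_blue_center in the frame of bay_blue between 0.018 and 0.026 m and angle between the x axis of servo_blue_center and the x axis of bay_blue, either way round below 0.2 rad and distance of each of servo_bare_a_center, servo_bare_b_center from where it was at the start of the episode below 0.015 m); the robot touches nothing.
It fails at once if bare-shaft servo a is moved more than 15 mm or tipped (distance of servo_bare_a_center from where it was at the start of the episode above 0.015 m or angle between servo_bare_a_center's own z axis and vertical above 0.3 rad).
It fails at once if bare-shaft servo b is moved more than 15 mm or tipped (distance of servo_bare_b_center from where it was at the start of the episode above 0.015 m or angle between servo_bare_b_center's own z axis and vertical above 0.3 rad).
It also fails if it takes over 109 s, if anything falls off the work surface, if the arm or the gripper's body presses on something with over 40 N, if the wrist force passes 120 N, or if a joint passes its speed limit or range.

## Robot

A 6-joint arm with a two-finger parallel gripper is mounted at the origin on the work surface. World frame = base frame: x ahead of the robot, y to its left, z up, the work surface at z = 0. Lengths are in mm, angles in rad, forces in N, time in s.
With the tool pointing down it reaches from about 275 to 825 mm from the base axis. Payload 5.2 kg.
Tool frame: the origin (TCP) lies on the centre line of the jaws, within the pads' length; the fingertips stand env.tip_extent ahead of it and the grasp point (between the pads) lies 2 mm behind it (env.tip_extent is the distance from the TCP to the fingertips, in mm); z points along the fingers, y is the direction in which the jaws open and shut (so a half turn about z gives the same grasp; the last joint's range is limited). The gripper opens to 93 mm and grips with 3 to 60 N. Pads are 15 mm wide; open, the fingers measure 128 mm over their backs; the gripper's body (75 mm by 188 mm) begins 65 mm behind the grasp point.
Start: joints at [1.011, 0.259, 1.535, -0, 1.348, -0.203], TCP at [192.081, 515.374, 235.653] pointing down, gripper open.
Joint ranges: [-3.14, 3.14], [-0.91, 2.08], [0.19, 2.58], [-1.22, 4.36], [0.22, 2.71], [-3.12, 3.12]. Speed limits (rad/s): [2.57, 2.57, 3.14, 3.14, 3.14, 3.14].

## Interface

Orientations are given as a unit quaternion [x, y, z, w].
In Python, from rig import env gives the robot as it stands. The module is installed in compiled form; this text tells all that it offers.
- The arm moves only by the shell command python3 -m crank 'ROWS' [FORCE]. ROWS is JSON, a list of rows, each an object of numbers: "fingers": the closure, from 0 (fully open) to 1 (shut); "x", "y", "z": the shift along the tool's x, y, z in mm; "ax", "ay", "az": the turn, a rotation vector about the tool's x, y, z in degrees. A call has 1 to 20 rows; each row shifts and turns the commanded pose from where the row before left it, along the tool's axes as they then stand; what a row does not reach is not made up. A row lasts 1/10 s, in which the tool goes at most 50 mm and 8.59 degrees, less where a joint would pass 70% of its speed; a pose out of reach is approached as far as the arm can. A call with a gripper value outside its range is refused whole. The fingers move at their own pace and stop on an object; FORCE is the grip in N (left out, the last holds). Time passes only in rows, so rows that do not move let the fingers close. It gives the time, the measured TCP pose, the force and the opening at its end, in the units of the state.
- env.get_state(): the state, without advancing time (a new reading comes with each control period).
- env.get_image(name): name is "side" or "top"; returns the picture (420x560x3 uint8, red, green, blue); there is no depth.
- env.camera_info(name): a dict with "mtx" (3x3 intrinsics, pixels), "origin" and "rotation" of the camera in the world. Camera axes: x right, y down, z forward; pixel columns grow to the right and rows downward; lengths in mm; the calibration is good to about 2 mm. A picture is of the moment at which its call begins. camera_info takes no time and is no camera call.
- env.job_done(): hands the job in, once; it reports no verdict.
The state is a dict: "time_s": time; "q": joint angles; "joint_vel": joint speeds; "effort": joint torques, N m; "tool_pos": TCP position; "tcp_rot": TCP orientation; "contact_force": force on the tool from outside, world axes, zero at the start; "ft_torque": the same for the moment, N m; "gripper_width": finger opening in mm.
Only numpy, scipy, OpenCV 4.12 (cv2) and the standard library are available. Lean on these libraries where they do the work, as an engineer would, in place of code of your own. Each camera call takes 0.05 s, during which the arm holds its last target.

## Working session

There is one attempt and no reset: what is moved stays moved. The work goes in short steps, Python scripts to look and compute and a shell command to move; the robot and the scene stay as the last step left them, time stands still between calls to the robot, and variables do not carry over. Pictures are saved under pics/ and viewed, and the job is handed in when it is done.

```bash
mkdir -p pics; ls; python3 - <<'E'
from rig import env
import cv2
s=env.get_state()
print({k:s[k] for k in('time_s','tool_pos','tcp_rot','gripper_width')},env.tip_extent)
for n in('top','side'):
    im=env.get_image(n); cv2.imwrite(f'pics/{n}0.png',im[:,:,::-1]); c=env.camera_info(n); print(n,c)
E
```

```text
pics
{'time_s': 0.0, 'tool_pos': array([191.78402967, 514.92792081, 234.8128714 ]), 'tcp_rot': array([ 1.77438668e-01,  9.84131440e-01, -8.43353290e-04, -3.41262368e-04]), 'gripper_width': 92.88960439489149} 17.0
top {'mtx': array([[432.06161975,   0.        , 271.95472378],
       [  0.        , 432.06161975, 205.81751117],
       [  0.        ,   0.        ,   1.        ]]), 'origin': array([ 378.81516439,   -4.05746715, 1021.48682137]), 'rotation': array([ 0.70971518, -0.70167785,  0.0450925 , -0.04380897])}
side {'mtx': array([[464.63681215,   0.        , 280.09173315],
       [  0.        , 464.63681215, 209.1418844 ],
       [  0.        ,   0.        ,   1.        ]]), 'origin': array([ 136.79192303, -517.60443193,  736.51612921]), 'rotation': array([ 0.8882113 , -0.29076604,  0.12081213, -0.3345747 ])}
```

View pics/top0.png

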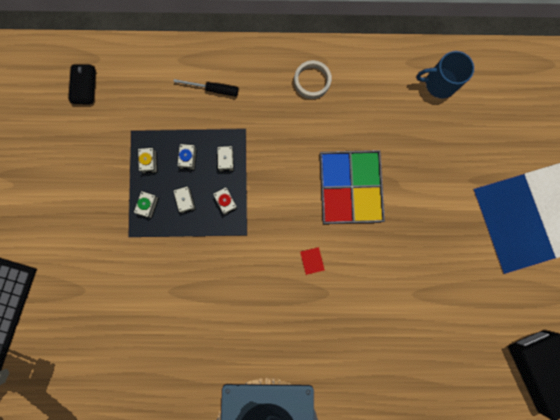

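View pics/side0.png

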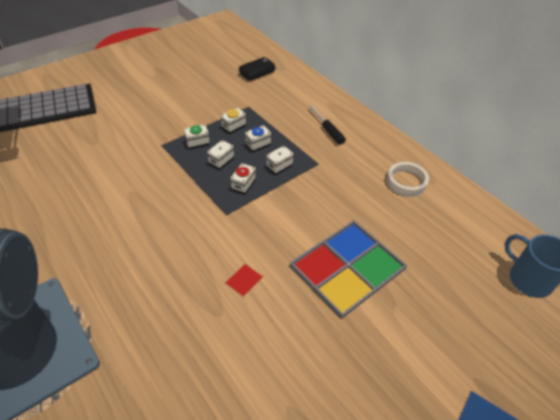

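```bash
python3 - <<'E'
import cv2
a=cv2.imread('pics/top0.png')[125:240,125:252]; cv2.imwrite('pics/z1.png',cv2.resize(a,None,fx=5,fy=5,interpolation=cv2.INTER_CUBIC))
a=cv2.imread('pics/side0.png')[100:215,160:320]; cv2.imwrite('pics/z2.png',cv2.resize(a,None,fx=5,fy=5,interpolation=cv2.INTER_CUBIC))
E
```

```text
(no output)
```

View pics/z1.png

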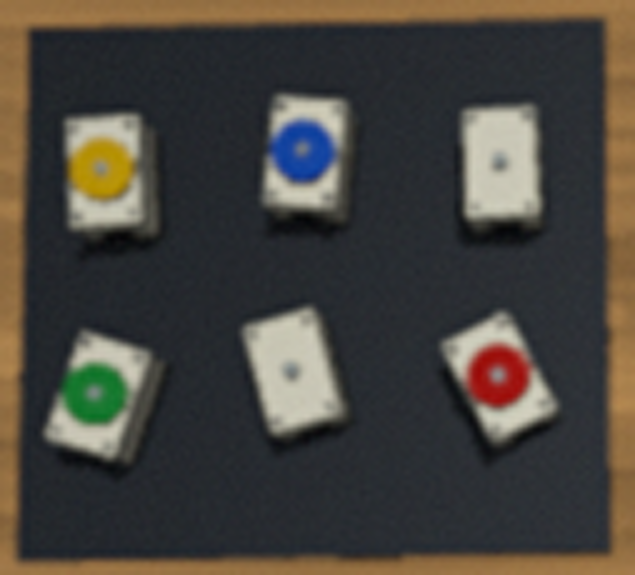

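View pics/z2.png

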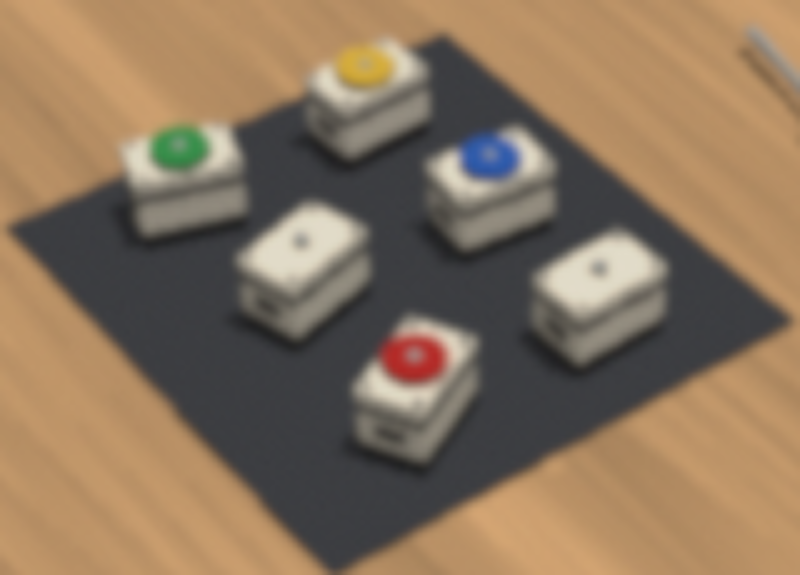

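```bash
cat > h.py <<'E'
import cv2, numpy as np
from scipy.spatial.transform import Rotation as R
from rig import env
def rays(n,uv):
    c=env.camera_info(n); uv=np.atleast_2d(np.asarray(uv,float))
    d=np.c_[uv,np.ones(len(uv))]@np.linalg.inv(c['mtx']).T
    return c['origin'],R.from_quat(c['rotation']).apply(d)
def plane(n,uv,z):
    o,d=rays(n,uv); return o+d*((z-o[2])/d[:,2])[:,None]
def tri(uv1,uv2):
    o1,d1=rays('top',uv1);o2,d2=rays('side',uv2);d1=d1[0];d2=d2[0]
    t=np.linalg.lstsq(np.c_[d1,-d2],o2-o1,rcond=None)[0]
    a,b=o1+t[0]*d1,o2+t[1]*d2
    return (a+b)/2,np.linalg.norm(a-b)
HUE={'red':[(0,6),(174,180)],'yellow':[(20,32)],'green':[(55,85)],'blue':[(105,125)]}
SC=6
def up(im): return cv2.resize(im,None,fx=SC,fy=SC,interpolation=cv2.INTER_CUBIC)
def px(c): return (np.asarray(c,float).reshape(-1,2)+.5)/SC-.5
def cmask(bgr,col,smin=130,vmin=60):
    h=cv2.cvtColor(bgr,cv2.COLOR_BGR2HSV)
    m=np.zeros(h.shape[:2],np.uint8)
    for a,b in HUE[col]: m|=cv2.inRange(h,(a,smin,vmin),(b,255,255))
    return m
def blobs(m,amin):
    cs,_=cv2.findContours(m,cv2.RETR_EXTERNAL,cv2.CHAIN_APPROX_NONE)
    out=[]
    for c in cs:
        M=cv2.moments(c)
        if M['m00']>amin*SC*SC: out.append((c,px([M['m10']/M['m00'],M['m01']/M['m00']])[0],M['m00']/SC**2))
    return sorted(out,key=lambda b:-b[2])
def rect(c,z,n='top'):
    P=plane(n,px(c),z)[:,:2].astype(np.float32)
    (cx,cy),_,_=r=cv2.minAreaRect(P); b=cv2.boxPoints(r)
    e=[b[1]-b[0],b[2]-b[1]]; L=[np.linalg.norm(x) for x in e]; i=int(np.argmax(L))
    a=(np.degrees(np.arctan2(e[i][1],e[i][0]))+90)%180-90
    return np.array([cx,cy]),a,L[i],L[1-i]
E
cat > m.py <<'E'
from h import *
T=up(cv2.imread('pics/top0.png'));S=up(cv2.imread('pics/side0.png'))
for n,I in(('top',T),('side',S)):
  for c in HUE:
    for b in blobs(cmask(I,c),25):
      if b[2]>1500: continue
      r=rect(b[0],6,n)
      print(n,c,b[1].round(1),int(b[2]),'z47',plane(n,b[1],47)[0].round(1),'rect z6',r[0].round(1),round(r[1],1),[round(float(q),1) for q in r[2:]])
g=T.min(2); w=cv2.inRange(T,(140,140,140),(255,255,255))
for c in HUE: w|=cmask(T,c)
w[:,:125*SC]=0;w[:,252*SC:]=0;w[:125*SC]=0;w[240*SC:]=0
w=cv2.morphologyEx(w,cv2.MORPH_OPEN,np.ones((9,9)))
for b in blobs(w,100):
  r=rect(b[0],42);print('face',b[1].round(1),int(b[2]),plane('top',b[1],42)[0].round(1),r[0].round(1),round(r[1],1),[round(float(q),1) for q in r[2:]])
E
python3 m.py
```

```text
top red [337.6 204.4] 881 z47 [ 507.1 -154.4   47. ] rect z6 [ 512.8 -160.6] 2.6 [78.9, 65.4]
top red [311.9 260.6] 447 z47 [379.6 -95.9  47. ] rect z6 [379.9 -99.7] 14.0 [55.3, 45.4]
top red [224.1 199.8] 113 z47 [514.7 103.9  47. ] rect z6 [520.5 108.2] -19.4 [28.6, 28.5]
top yellow [367.3 203.6] 892 z47 [ 509.7 -222.    47. ] rect z6 [ 515.5 -231.3] 2.3 [79.5, 65.3]
top yellow [144.7 158.4] 120 z47 [608.8 289.1  47. ] rect z6 [618.3 301. ] 47.5 [30.0, 29.4]
top green [365.4 168.5] 824 z47 [ 591.1 -219.1   47. ] rect z6 [ 600.2 -228.2] 2.1 [78.0, 63.7]
top green [143.3 203.3] 104 z47 [504.5 287.4  47. ] rect z6 [509.3 299.2] -68.9 [27.8, 27.2]
top blue [335.9 169.4] 861 z47 [ 588.2 -151.1   47. ] rect z6 [ 597.2 -157.3] 2.4 [79.2, 65.4]
top blue [185.  154.8] 106 z47 [618.4 196.8  47. ] rect z6 [628.7 204.9] 47.2 [27.8, 27.5]
top blue [448.7  67.5] 73 z47 [ 837.5 -420.6   47. ] rect z6 [ 862.9 -451.6] -55.2 [84.9, 67.6]
side red [319.3 264.3] 1032 z47 [ 492.4 -181.6   47. ] rect z6 [ 514.5 -160.8] 2.5 [75.7, 62.1]
side red [243.6 279.5] 588 z47 [ 364.4 -128.6   47. ] rect z6 [ 378.
[... 533 characters left out ...]
71.9 -178.2   47. ] rect z6 [ 598.6 -157.3] 2.4 [74.6, 61.0]
side blue [482.2 410.5] 743 z47 [ 519.2 -516.8   47. ] rect z6 [ 549.1 -513.8] -36.3 [83.8, 39.4]
side blue [257.1 130.7] 61 z47 [617.4 194.2  47. ] rect z6 [647.3 237.1] 61.6 [32.6, 24.0]
face [183.  198.7] 272 [516.7 198.7  42. ] [516.9 198.7] 16.6 [49.7, 31.9]
face [224.6 157.2] 265 [615.  105.8  42. ] [615.6 105.6] 3.0 [49.5, 31.7]
face [144.7 158.4] 120 [610.  290.6  42. ] [609.8 290.2] 47.5 [28.9, 28.4]
face [224.1 199.8] 113 [515.4 104.4  42. ] [515.5 104.2] -19.4 [27.6, 27.5]
face [185.  154.8] 106 [619.7 197.8  42. ] [619.8 197.5] 47.2 [26.9, 26.5]
face [143.3 203.3] 104 [505.2 288.9  42. ] [504.6 288.4] -68.9 [26.8, 26.3]
```

```bash
cat > f.py <<'E'
from h import *
T=up(cv2.imread('pics/top0.png'))
h=cv2.cvtColor(T,cv2.COLOR_BGR2HSV)
w=cv2.inRange(T,(140,140,140),(255,255,255))
for c in HUE: w|=cmask(T,c,90,50)
w[:,:125*SC]=0;w[:,252*SC:]=0;w[:125*SC]=0;w[240*SC:]=0
w=cv2.morphologyEx(w,cv2.MORPH_CLOSE,cv2.getStructuringElement(cv2.MORPH_ELLIPSE,(13,13)))
w=cv2.morphologyEx(w,cv2.MORPH_OPEN,cv2.getStructuringElement(cv2.MORPH_ELLIPSE,(21,21)))
for b in blobs(w,100):
  r=rect(b[0],42);print('face',b[1].round(1),int(b[2]),r[0].round(1),round(r[1],1),[round(float(q),1) for q in r[2:]])
  cv2.drawContours(T,[b[0]],-1,(255,0,255),1)
cv2.imwrite('pics/f1.png',T[125*SC:222*SC,125*SC:252*SC])
E
python3 f.py
```

```text
face [183.  198.7] 274 [516.9 198.7] 16.6 [49.7, 31.9]
face [224.4 199.9] 270 [515.2 104. ] 28.3 [49.6, 32.3]
face [143.8 203.6] 265 [505.1 288.3] -17.2 [49.2, 34.3]
face [224.6 157.2] 264 [615.6 105.6] 3.0 [49.5, 31.7]
face [145.3 158.8] 257 [609.3 290.3] 4.5 [49.4, 33.7]
face [185.4 155. ] 252 [619.2 197.7] -4.0 [49.4, 33.6]
```

View pics/f1.png

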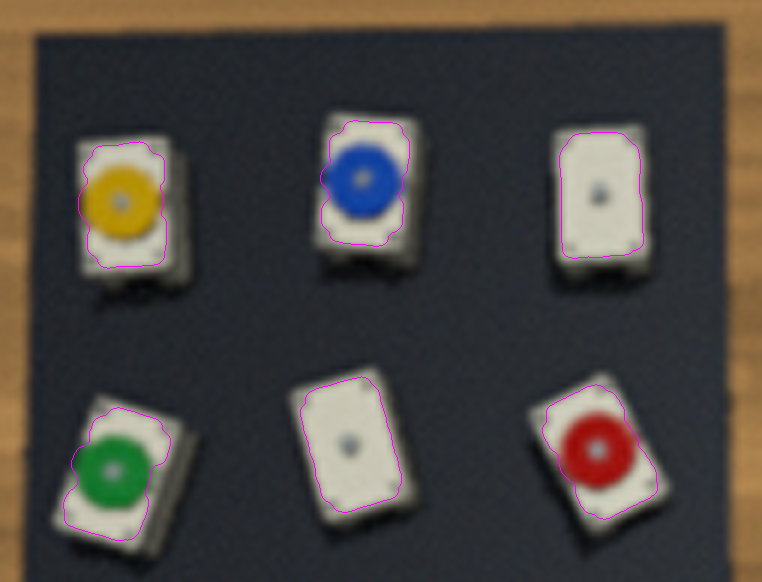

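```bash
for t in 100 115 128; do echo $t; sed "s/(140,140,140)/($t,$t,$t)/;s/(21,21)/(13,13)/;s/f1.png/f_$t.png/" f.py > f2.py; python3 f2.py; done
```

```text
100
face [183.  198.7] 328 [516.9 198.6] 17.2 [52.4, 34.6]
face [144.1 203.6] 325 [504.8 287.6] -17.0 [52.0, 35.9]
face [224.4 199.8] 320 [515.2 103.9] 28.7 [52.6, 34.8]
face [224.7 157.1] 314 [615.7 105.6] 3.8 [52.4, 34.8]
face [145.4 158.8] 312 [609.1 289.4] 5.2 [52.3, 35.5]
face [185.5 155. ] 310 [619.2 196.8] -4.4 [52.5, 35.3]
115
face [183.  198.7] 310 [516.9 198.6] 17.1 [51.3, 33.5]
face [224.4 199.8] 302 [515.2 104. ] 28.3 [51.4, 33.8]
face [143.9 203.6] 301 [504.8 287.9] -17.3 [51.0, 35.3]
face [224.7 157.1] 297 [615.6 105.6] 3.7 [51.3, 33.7]
face [145.4 158.7] 294 [609.2 289.8] 5.2 [51.2, 34.8]
face [185.4 155. ] 290 [619.2 197.2] -4.3 [51.4, 34.6]
128
face [183.  198.7] 294 [516.8 198.7] 16.8 [50.5, 32.7]
face [224.4 199.8] 287 [515.2 104.1] 27.9 [50.4, 33.2]
face [143.9 203.6] 285 [505.  288.1] -17.2 [50.0, 34.8]
face [224.6 157.2] 280 [615.6 105.5] 3.1 [50.4, 32.8]
face [145.4 158.7] 277 [609.3 290. ] 5.2 [50.2, 34.3]
face [185.4 155. ] 272 [619.3 197.4] -4.2 [50.4, 34.1]
```

```bash
python3 - <<'E'
from h import *
T=up(cv2.imread('pics/top0.png'))
S=up(cv2.imread('pics/side0.png'))
# disc triangulation
for c,a,b in(('red',(224.1,199.8),(242.1,171.2)),('yellow',(144.7,158.4),(232.2,112.8)),('blue',(185,154.8),(257.1,130.7))): print(c,tri(a,b))
E
```

```text
red (array([515.38278368, 104.31543994,  42.96740706]), np.float64(0.4400694878423694))
yellow (array([610.04583433, 290.52932158,  42.40790888]), np.float64(0.3943981713980979))
blue (array([619.30566705, 197.30528387,  43.91516265]), np.float64(0.4003845751097386))
```

View pics/f_115.png

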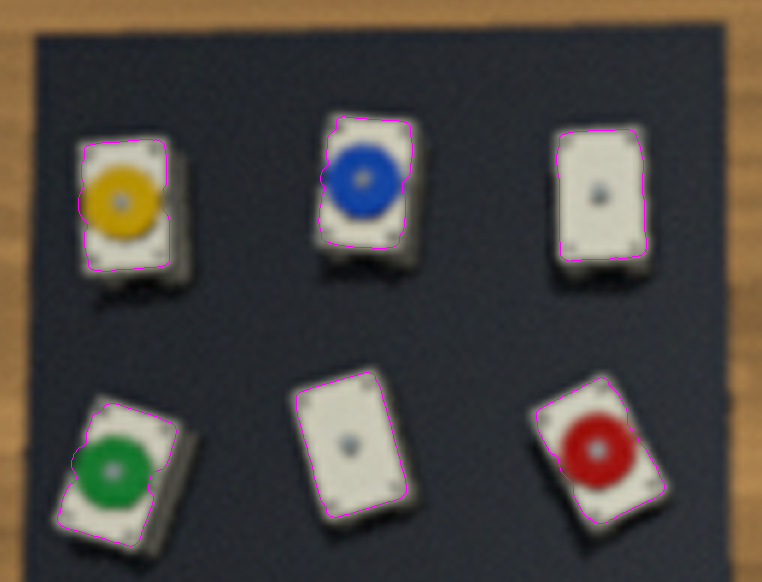

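```bash
cat > p.py <<'E'
# usage: p.py tx ty tz tyaw : from measured state (mean), turn az then shift in tool axes
import sys; from h import *
s=env.get_state(); r=R.from_quat(s['tcp_rot']); m=r.as_matrix()
yaw=np.degrees(np.arctan2(m[1,1],m[0,1]))-90
t=list(map(float,sys.argv[1:]))
print('t',s['time_s'],'pos',s['tool_pos'].round(1),'yaw',round(yaw,2),'zaxis',m[:,2].round(3),'w',round(float(s['gripper_width']),1),'F',np.round(s['contact_force'],1),'q6',round(float(s['q'][5]),2))
if t:
  d=(t[3]-yaw+90)%180-90
  az=-d; y=np.radians(yaw+d); 
  dw=np.array(t[:3])-s['tool_pos']
  xt=np.array([-np.cos(y),-np.sin(y),0]); yt=np.array([-np.sin(y),np.cos(y),0])
  print('az',round(az,1),'then x,y,z',round(float(dw@xt),1),round(float(dw@yt),1),round(float(-dw[2]),1))
E
python3 p.py 504.8 287.7 110 -17.2
```

```text
t 0.1 pos [191.8 515.  234.9] yaw -20.44 zaxis [-0.001 -0.001 -1.   ] w 93.1 F [ 0.1  0.5 -0.5] q6 -0.2
az -3.2 then x,y,z -366.2 -124.6 124.9
```

```bash
python3 -m crank '[{"az":-3.2,"fingers":0.35},{"x":-36.6,"y":-12.5,"z":12.5},{"x":-36.6,"y":-12.5,"z":12.5},{"x":-36.6,"y":-12.5,"z":12.5},{"x":-36.6,"y":-12.5,"z":12.5},{"x":-36.6,"y":-12.5,"z":12.5},{"x":-36.6,"y":-12.5,"z":12.5},{"x":-36.6,"y":-12.5,"z":12.5},{"x":-36.6,"y":-12.5,"z":12.5},{"x":-36.6,"y":-12.5,"z":12.5},{"x":-36.6,"y":-12.5,"z":12.5},{"z":0},{"z":0}]' 30; python3 p.py 504.8 287.7 31 -17.2
```

```text
t 0.1 pos [191.8 515.  234.9] yaw -20.44 zaxis [-0.001 -0.001 -1.   ] w 93.1 F [ 0.1  0.5 -0.5] q6 -0.2
az -3.2 then x,y,z -366.2 -124.6 203.9schema error: expected keys fingers, x, y, z, ax, ay, az
```

```bash
python3 -m crank '[{"fingers":0.35,"x":0,"y":0,"z":0,"ax":0,"ay":0,"az":-3.2},{"fingers":0.35,"x":-36.6,"y":-12.5,"z":12.5,"ax":0,"ay":0,"az":0},{"fingers":0.35,"x":-36.6,"y":-12.5,"z":12.5,"ax":0,"ay":0,"az":0},{"fingers":0.35,"x":-36.6,"y":-12.5,"z":12.5,"ax":0,"ay":0,"az":0},{"fingers":0.35,"x":-36.6,"y":-12.5,"z":12.5,"ax":0,"ay":0,"az":0},{"fingers":0.35,"x":-36.6,"y":-12.5,"z":12.5,"ax":0,"ay":0,"az":0},{"fingers":0.35,"x":-36.6,"y":-12.5,"z":12.5,"ax":0,"ay":0,"az":0},{"fingers":0.35,"x":-36.6,"y":-12.5,"z":12.5,"ax":0,"ay":0,"az":0},{"fingers":0.35,"x":-36.6,"y":-12.5,"z":12.5,"ax":0,"ay":0,"az":0},{"fingers":0.35,"x":-36.6,"y":-12.5,"z":12.5,"ax":0,"ay":0,"az":0},{"fingers":0.35,"x":-36.6,"y":-12.5,"z":12.5,"ax":0,"ay":0,"az":0},{"fingers":0.35,"x":0,"y":0,"z":0,"ax":0,"ay":0,"az":0},{"fingers":0.35,"x":0,"y":0,"z":0,"ax":0,"ay":0,"az":0}]' 30; python3 p.py 504.8 287.7 31 -17.2
```

```text
time_s: 1.4
tool_pos: [504.4, 286.7, 109.7]
tcp_rot: [0.151, 0.989, -0.0, -0.001]
contact_force: [-0.9, 0.6, 0.5]
gripper_width: 60.5
t 1.4 pos [504.4 286.7 109.7] yaw -17.37 zaxis [-0.002 -0.    -1.   ] w 60.5 F [-0.9  0.6  0.5] q6 -0.94
az -0.2 then x,y,z -0.1 1.0 78.7
```

```bash
python3 -m crank '[{"fingers":0.35,"x":0,"y":1,"z":20,"ax":0,"ay":0,"az":0},{"fingers":0.35,"x":0,"y":0,"z":20,"ax":0,"ay":0,"az":0},{"fingers":0.35,"x":0,"y":0,"z":20,"ax":0,"ay":0,"az":0},{"fingers":0.35,"x":0,"y":0,"z":12,"ax":0,"ay":0,"az":0},{"fingers":0.35,"x":0,"y":0,"z":6.5,"ax":0,"ay":0,"az":0},{"fingers":0.35,"x":0,"y":0,"z":0,"ax":0,"ay":0,"az":0}]'; python3 - <<'E'
from rig import env
import cv2
for n in('top','side'): cv2.imwrite(f'pics/{n}1.png',cv2.resize(env.get_image(n)[90:260,100:330,::-1],None,fx=3,fy=3))
E
```

```text
time_s: 2.0
tool_pos: [504.0, 288.9, 31.8]
tcp_rot: [0.149, 0.989, -0.0, -0.001]
contact_force: [-0.0, 0.2, -0.4]
gripper_width: 60.2
```

View pics/side1.png

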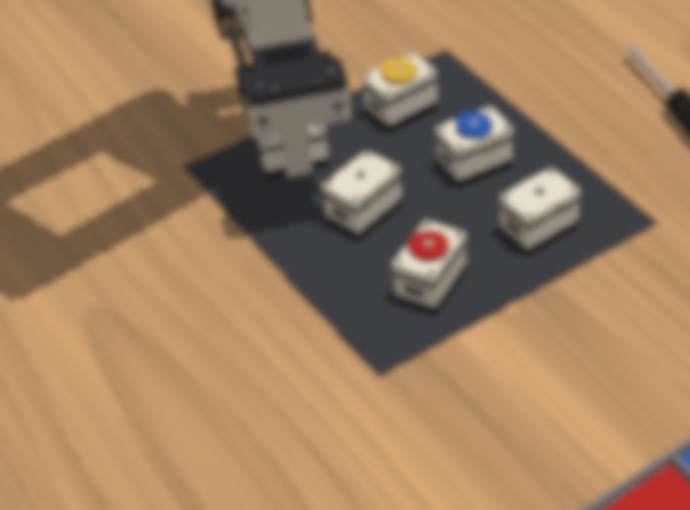

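The gripper straddles the green servo (around 290,140 in the crop), with clear space to the bare servo at (360,190). Closing and lifting.

```bash
python3 -m crank '[{"fingers":0.8,"x":0,"y":0,"z":0,"ax":0,"ay":0,"az":0},{"fingers":0.8,"x":0,"y":0,"z":0,"ax":0,"ay":0,"az":0},{"fingers":0.8,"x":0,"y":0,"z":0,"ax":0,"ay":0,"az":0},{"fingers":0.8,"x":0,"y":0,"z":0,"ax":0,"ay":0,"az":0},{"fingers":0.8,"x":0,"y":0,"z":0,"ax":0,"ay":0,"az":0},{"fingers":0.8,"x":0,"y":0,"z":-15,"ax":0,"ay":0,"az":0},{"fingers":0.8,"x":0,"y":0,"z":-30,"ax":0,"ay":0,"az":0},{"fingers":0.8,"x":0,"y":0,"z":-40,"ax":0,"ay":0,"az":0},{"fingers":0.8,"x":0,"y":0,"z":-15,"ax":0,"ay":0,"az":0},{"fingers":0.8,"x":0,"y":0,"z":0,"ax":0,"ay":0,"az":0}]' 30; python3 p.py 600.7 -228 130 2.4
```

```text
time_s: 3.1
tool_pos: [506.6, 289.1, 134.9]
tcp_rot: [0.15, 0.989, 0.001, 0.003]
contact_force: [1.0, -0.2, -1.1]
gripper_width: 32.0
t 3.1 pos [506.6 289.1 134.9] yaw -17.24 zaxis [ 0.005  0.002 -1.   ] w 32.0 F [ 1.  -0.2 -1.1] q6 -0.94
az -19.6 then x,y,z -72.4 -520.6 4.9
```

```bash
python3 -m crank '[{"fingers":0.8,"x":0,"y":0,"z":0,"ax":0,"ay":0,"az":-6.5},{"fingers":0.8,"x":0,"y":0,"z":0,"ax":0,"ay":0,"az":-6.5},{"fingers":0.8,"x":0,"y":0,"z":0,"ax":0,"ay":0,"az":-6.6},{"fingers":0.8,"x":-4.8,"y":-34.7,"z":0,"ax":0,"ay":0,"az":0},{"fingers":0.8,"x":-4.8,"y":-34.7,"z":0,"ax":0,"ay":0,"az":0},{"fingers":0.8,"x":-4.8,"y":-34.7,"z":0,"ax":0,"ay":0,"az":0},{"fingers":0.8,"x":-4.8,"y":-34.7,"z":0,"ax":0,"ay":0,"az":0},{"fingers":0.8,"x":-4.8,"y":-34.7,"z":0,"ax":0,"ay":0,"az":0},{"fingers":0.8,"x":-4.8,"y":-34.7,"z":0,"ax":0,"ay":0,"az":0},{"fingers":0.8,"x":-4.8,"y":-34.7,"z":0,"ax":0,"ay":0,"az":0},{"fingers":0.8,"x":-4.8,"y":-34.7,"z":0,"ax":0,"ay":0,"az":0},{"fingers":0.8,"x":-4.8,"y":-34.7,"z":0,"ax":0,"ay":0,"az":0},{"fingers":0.8,"x":-4.8,"y":-34.7,"z":0,"ax":0,"ay":0,"az":0},{"fingers":0.8,"x":-4.8,"y":-34.7,"z":0,"ax":0,"ay":0,"az":0},{"fingers":0.8,"x":-4.8,"y":-34.7,"z":0,"ax":0,"ay":0,"az":0},{"fingers":0.8,"x":-4.8,"y":-34.7,"z":0,"ax":0,"ay":0,"az":0},{"fingers":0.8,"x":-4.8,"y":-34.7,"z":0,"ax":0,"ay":0,"az":0},{"fingers":0.8,"x":-4.8,"y":-34.7,"z":0,"ax":0,"ay":0,"az":0},{"fingers":0.8,"x":0,"y":0,"z":0,"ax":0,"ay":0,"az":0},{"fingers":0.8,"x":0,"y":0,"z":0,"ax":0,"ay":0,"az":0}]'; python3 p.py 600.7 -228 35 2.4;  python3 - <<'E'
from rig import env
import cv2
for n in('side',): cv2.imwrite(f'pics/{n}2.png',cv2.resize(env.get_image(n)[150:350,200:460,::-1],None,fx=3,fy=3))
E
```

```text
time_s: 5.1
tool_pos: [597.1, -228.7, 129.9]
tcp_rot: [-0.02, 1.0, 0.001, -0.001]
contact_force: [-0.5, 0.6, -0.6]
gripper_width: 31.9
t 5.1 pos [ 597.1 -228.7  129.9] yaw 2.25 zaxis [-0.003  0.002 -1.   ] w 31.9 F [-0.5  0.6 -0.6] q6 -2.15
az -0.1 then x,y,z -3.6 0.6 94.9
```

View pics/side2.png

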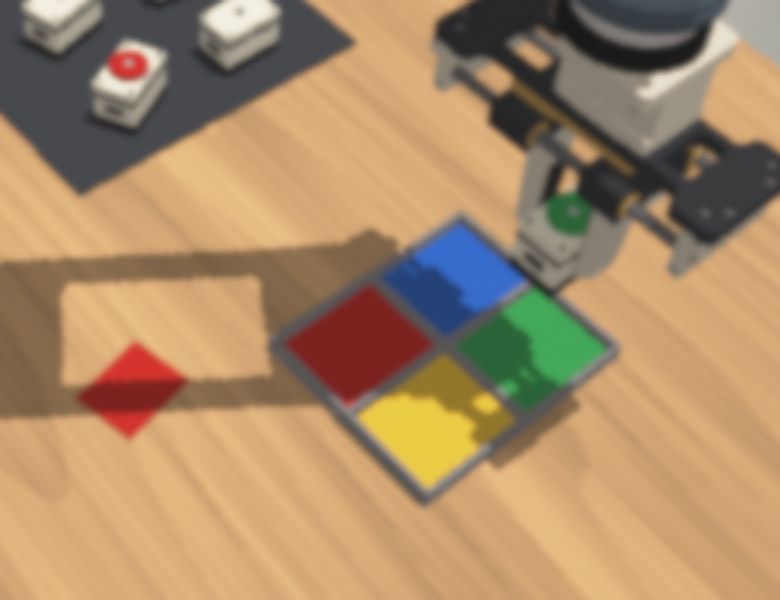

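```bash
python3 -m crank '[{"fingers":0.8,"x":-3,"y":0.3,"z":25,"ax":0,"ay":0,"az":0},{"fingers":0.8,"x":0,"y":0,"z":25,"ax":0,"ay":0,"az":0},{"fingers":0.8,"x":0,"y":0,"z":20,"ax":0,"ay":0,"az":0},{"fingers":0.8,"x":0,"y":0,"z":15,"ax":0,"ay":0,"az":0},{"fingers":0.8,"x":0,"y":0,"z":6,"ax":0,"ay":0,"az":0},{"fingers":0.8,"x":0,"y":0,"z":2,"ax":0,"ay":0,"az":0},{"fingers":0.8,"x":0,"y":0,"z":0,"ax":0,"ay":0,"az":0},{"fingers":0.8,"x":0,"y":0,"z":0,"ax":0,"ay":0,"az":0}]'; python3 p.py 600.7 -228 35 2.4
```

```text
time_s: 5.95
tool_pos: [601.9, -228.5, 40.3]
tcp_rot: [-0.021, 1.0, -0.001, 0.001]
contact_force: [0.4, 0.9, -0.9]
gripper_width: 31.4
t 5.95 pos [ 601.9 -228.5   40.3] yaw 2.36 zaxis [ 0.002 -0.001 -1.   ] w 31.4 F [ 0.4  0.9 -0.9] q6 -2.15
az -0.0 then x,y,z 1.2 0.5 5.3
```

```bash
cat > c.py <<'E'
# dead-reckoned commanded pose from a log of totals (az,x,y,z per straight segment); usage c.py tx ty tz tyaw
import sys, numpy as np
p=np.array([192.081,515.374,235.653]); yaw=-20.44
for l in open('log.txt'):
  az,x,y,z=map(float,l.split()[:4]); yaw-=az; a=np.radians(yaw)
  X=np.array([-np.cos(a),-np.sin(a),0]);Y=np.array([-np.sin(a),np.cos(a),0])
  p=p+X*x+Y*y-np.array([0,0,z])
print('cmd',p.round(1),'yaw',round(yaw,2))
t=list(map(float,sys.argv[1:]))
if t:
  d=(t[3]-yaw+90)%180-90; a=np.radians(yaw+d); dw=np.array(t[:3])-p
  print('az',round(-d,1),'xyz',round(dw@[-np.cos(a),-np.sin(a),0],1),round(dw@[-np.sin(a),np.cos(a),0],1),round(-dw[2],1))
E
cat > log.txt <<'E'
-3.2 0 0 0
0 -366 -125 125
0 0 1 78.5
0 0 0 -100
-19.6 -72 -520.5 0
0 -3 .3 93
E
python3 c.py 600.7 -228 36.2 2.4
```

```text
cmd [ 601.2 -228.2   39.2] yaw 2.36
az -0.0 xyz 0.5 0.2 3.0
```

Dead reckoning says 3 mm left to go; lower gently and read the force.

```bash
python3 -m crank '[{"fingers":0.8,"x":0.5,"y":0,"z":1.5,"ax":0,"ay":0,"az":0},{"fingers":0.8,"x":0,"y":0,"z":1,"ax":0,"ay":0,"az":0},{"fingers":0.8,"x":0,"y":0,"z":0,"ax":0,"ay":0,"az":0},{"fingers":0.8,"x":0,"y":0,"z":0,"ax":0,"ay":0,"az":0}]'; echo "0 .5 0 2.5">>log.txt; python3 - <<'E'
from rig import env
import cv2
for n in('side',): cv2.imwrite(f'pics/{n}3.png',cv2.resize(env.get_image(n)[180:330,270:460,::-1],None,fx=4,fy=4))
E
```

```text
time_s: 6.35
tool_pos: [600.7, -228.3, 36.8]
tcp_rot: [-0.02, 1.0, -0.0, 0.0]
contact_force: [1.1, 0.9, -0.9]
gripper_width: 32.1
```

View pics/side3.png

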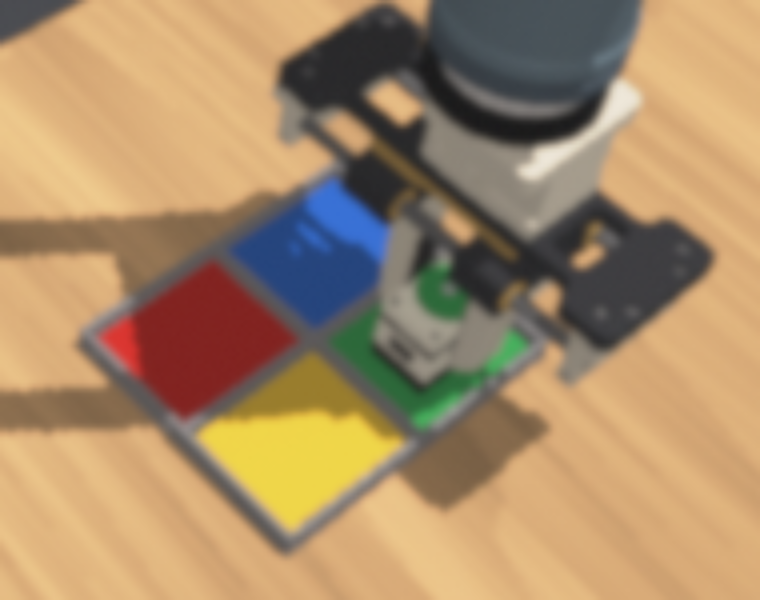

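The green servo sits in the green bay, about 0.5 mm off the floor. Releasing.

```bash
python3 -m crank '[{"fingers":0.8,"x":0,"y":0,"z":0.5,"ax":0,"ay":0,"az":0},{"fingers":0.5,"x":0,"y":0,"z":0,"ax":0,"ay":0,"az":0},{"fingers":0.5,"x":0,"y":0,"z":0,"ax":0,"ay":0,"az":0},{"fingers":0.5,"x":0,"y":0,"z":0,"ax":0,"ay":0,"az":0},{"fingers":0.5,"x":0,"y":0,"z":0,"ax":0,"ay":0,"az":0},{"fingers":0.5,"x":0,"y":0,"z":-20,"ax":0,"ay":0,"az":0},{"fingers":0.5,"x":0,"y":0,"z":-30,"ax":0,"ay":0,"az":0},{"fingers":0.5,"x":0,"y":0,"z":-30,"ax":0,"ay":0,"az":0}]'; echo "0 0 0 -79.5">>log.txt; python3 c.py 609.3 289.5 115 5.2
```

```text
time_s: 7.2
tool_pos: [600.3, -228.0, 116.4]
tcp_rot: [-0.021, 1.0, 0.0, -0.001]
contact_force: [0.4, -0.4, 0.0]
gripper_width: 46.5
cmd [ 600.7 -228.2  116.2] yaw 2.36
az -2.8 xyz -55.4 514.8 1.2
```

```bash
python3 -m crank '[{"fingers":0.35,"x":0,"y":0,"z":0,"ax":0,"ay":0,"az":-2.8},{"fingers":0.35,"x":-3.7,"y":34.3,"z":0,"ax":0,"ay":0,"az":0},{"fingers":0.35,"x":-3.7,"y":34.3,"z":0,"ax":0,"ay":0,"az":0},{"fingers":0.35,"x":-3.7,"y":34.3,"z":0,"ax":0,"ay":0,"az":0},{"fingers":0.35,"x":-3.7,"y":34.3,"z":0,"ax":0,"ay":0,"az":0},{"fingers":0.35,"x":-3.7,"y":34.3,"z":0,"ax":0,"ay":0,"az":0},{"fingers":0.35,"x":-3.7,"y":34.3,"z":0,"ax":0,"ay":0,"az":0},{"fingers":0.35,"x":-3.7,"y":34.3,"z":0,"ax":0,"ay":0,"az":0},{"fingers":0.35,"x":-3.7,"y":34.3,"z":0,"ax":0,"ay":0,"az":0},{"fingers":0.35,"x":-3.7,"y":34.3,"z":0,"ax":0,"ay":0,"az":0},{"fingers":0.35,"x":-3.7,"y":34.3,"z":0,"ax":0,"ay":0,"az":0},{"fingers":0.35,"x":-3.7,"y":34.3,"z":0,"ax":0,"ay":0,"az":0},{"fingers":0.35,"x":-3.7,"y":34.3,"z":0,"ax":0,"ay":0,"az":0},{"fingers":0.35,"x":-3.7,"y":34.3,"z":0,"ax":0,"ay":0,"az":0},{"fingers":0.35,"x":-3.7,"y":34.3,"z":0,"ax":0,"ay":0,"az":0},{"fingers":0.35,"x":-3.7,"y":34.3,"z":0,"ax":0,"ay":0,"az":0},{"fingers":0.35,"x":0,"y":0,"z":0,"ax":0,"ay":0,"az":0}]'; echo "-2.8 -55.5 514.5 0">>log.txt; python3 c.py 609.3 289.5 32.2 5.2
cat > chk.py <<'E'
import sys; from h import *
tag=sys.argv[1]; im=cv2.cvtColor(env.get_image('top'),cv2.COLOR_RGB2BGR); cv2.imwrite(f'pics/top_{tag}.png',im); T=up(im)
x0,x1,y0,y1=[v*SC for v in(312,390,140,232)]
w=cv2.inRange(cv2.cvtColor(T,cv2.COLOR_BGR2HSV),(0,0,128),(179,70,255))
m=np.zeros_like(w);m[y0:y1,x0:x1]=w[y0:y1,x0:x1]
m=cv2.morphologyEx(m,cv2.MORPH_CLOSE,cv2.getStructuringElement(cv2.MORPH_ELLIPSE,(41,41)))
m=cv2.morphologyEx(m,cv2.MORPH_OPEN,cv2.getStructuringElement(cv2.MORPH_ELLIPSE,(13,13)))
for b in blobs(m,100):
  r=rect(b[0],46); print('face',b[1].round(1),r[0].round(1),round(r[1],1),[round(float(q),1) for q in r[2:]]); cv2.drawContours(T,[b[0]],-1,(255,0,255),1)
cv2.imwrite(f'pics/bay_{tag}.png',T[y0:y1,x0:x1])
E
python3 chk.py a
```

```text
time_s: 8.9
tool_pos: [609.0, 293.6, 116.0]
tcp_rot: [-0.047, 0.999, 0.001, 0.0]
contact_force: [0.6, -0.9, 0.9]
gripper_width: 60.6
cmd [609.7 289.2 116.2] yaw 5.16
az -0.0 xyz 0.4 0.4 84.0
face [371.1 162.7] [ 605.3 -232.8] 3.1 [60.4, 44.5]
```

View pics/bay_a.png

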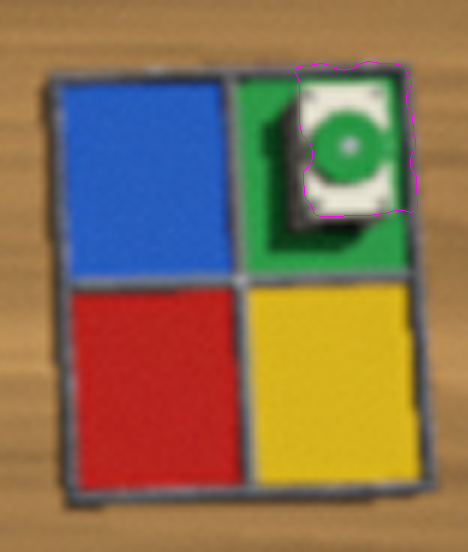

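View pics/top_a.png

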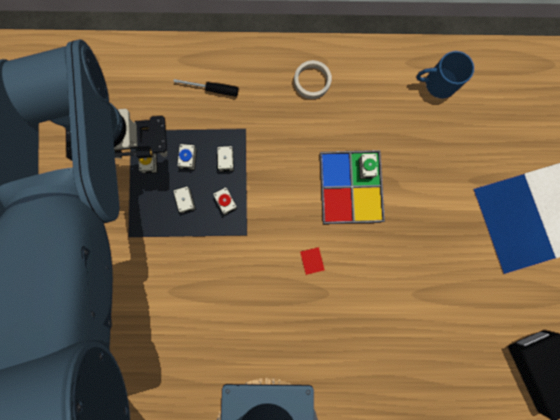

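```bash
python3 - <<'E'
from h import *
print(plane('top',(312+348.5/6-.4,140+147/6-.4),51))
P=plane('top',np.array([(312+a/6-.4,140+b/6-.4) for a,b in[(300,86),(388,82),(312,216),(392,210)]]),46);print(P.mean(0),P)
E
python3 -m crank '[{"fingers":0.35,"x":0.4,"y":0.3,"z":24,"ax":0,"ay":0,"az":0},{"fingers":0.35,"x":0,"y":0,"z":24,"ax":0,"ay":0,"az":0},{"fingers":0.35,"x":0,"y":0,"z":20,"ax":0,"ay":0,"az":0},{"fingers":0.35,"x":0,"y":0,"z":12,"ax":0,"ay":0,"az":0},{"fingers":0.35,"x":0,"y":0,"z":4,"ax":0,"ay":0,"az":0},{"fingers":0.8,"x":0,"y":0,"z":0,"ax":0,"ay":0,"az":0},{"fingers":0.8,"x":0,"y":0,"z":0,"ax":0,"ay":0,"az":0},{"fingers":0.8,"x":0,"y":0,"z":0,"ax":0,"ay":0,"az":0},{"fingers":0.8,"x":0,"y":0,"z":0,"ax":0,"ay":0,"az":0},{"fingers":0.8,"x":0,"y":0,"z":0,"ax":0,"ay":0,"az":0},{"fingers":0.8,"x":0,"y":0,"z":-15,"ax":0,"ay":0,"az":0},{"fingers":0.8,"x":0,"y":0,"z":-30,"ax":0,"ay":0,"az":0},{"fingers":0.8,"x":0,"y":0,"z":-40,"ax":0,"ay":0,"az":0},{"fingers":0.8,"x":0,"y":0,"z":-15,"ax":0,"ay":0,"az":0},{"fingers":0.8,"x":0,"y":0,"z":0,"ax":0,"ay":0,"az":0}]'; echo "0 .4 .3 -16" >>log.txt;python3 c.py 516.3 -231.1 132.2 2.4
```

```text
[[ 600.58672343 -228.16417512   51.        ]]
[ 601.21948442 -229.11564375   46.        ] [[ 625.50135084 -211.03156351   46.        ]
 [ 627.4823895  -244.99098233   46.        ]
 [ 574.59842044 -214.87360667   46.        ]
 [ 577.29577692 -245.56642248   46.        ]]
time_s: 10.45
tool_pos: [611.1, 290.1, 135.8]
tcp_rot: [-0.045, 0.999, 0.001, 0.003]
contact_force: [-0.3, -0.0, -1.1]
gripper_width: 31.6
cmd [609.3 289.5 132.2] yaw 5.16
az 2.8 xyz 114.7 -516.2 -0.0
```

Green stands within 1 mm of its bay centre. Yellow is held (31.6 mm).

```bash
python3 -m crank '[{"fingers":0.8,"x":0,"y":0,"z":0,"ax":0,"ay":0,"az":2.8},{"fingers":0.8,"x":7.6,"y":-34.4,"z":0,"ax":0,"ay":0,"az":0},{"fingers":0.8,"x":7.6,"y":-34.4,"z":0,"ax":0,"ay":0,"az":0},{"fingers":0.8,"x":7.6,"y":-34.4,"z":0,"ax":0,"ay":0,"az":0},{"fingers":0.8,"x":7.6,"y":-34.4,"z":0,"ax":0,"ay":0,"az":0},{"fingers":0.8,"x":7.6,"y":-34.4,"z":0,"ax":0,"ay":0,"az":0},{"fingers":0.8,"x":7.6,"y":-34.4,"z":0,"ax":0,"ay":0,"az":0},{"fingers":0.8,"x":7.6,"y":-34.4,"z":0,"ax":0,"ay":0,"az":0},{"fingers":0.8,"x":7.6,"y":-34.4,"z":0,"ax":0,"ay":0,"az":0},{"fingers":0.8,"x":7.6,"y":-34.4,"z":0,"ax":0,"ay":0,"az":0},{"fingers":0.8,"x":7.6,"y":-34.4,"z":0,"ax":0,"ay":0,"az":0},{"fingers":0.8,"x":7.6,"y":-34.4,"z":0,"ax":0,"ay":0,"az":0},{"fingers":0.8,"x":7.6,"y":-34.4,"z":0,"ax":0,"ay":0,"az":0},{"fingers":0.8,"x":7.6,"y":-34.4,"z":0,"ax":0,"ay":0,"az":0},{"fingers":0.8,"x":7.6,"y":-34.4,"z":0,"ax":0,"ay":0,"az":0},{"fingers":0.8,"x":7.6,"y":-34.4,"z":0,"ax":0,"ay":0,"az":0},{"fingers":0.8,"x":0,"y":0,"z":0,"ax":0,"ay":0,"az":0},{"fingers":0.8,"x":0,"y":0,"z":0,"ax":0,"ay":0,"az":0}]'; echo "2.8 114 -516 0" >>log.txt;python3 c.py 516.3 -231.1 36.2 2.4; python3 p.py
```

```text
time_s: 12.25
tool_pos: [515.4, -230.7, 130.3]
tcp_rot: [-0.019, 1.0, 0.001, -0.001]
contact_force: [-0.2, -0.1, -0.4]
gripper_width: 32.1
cmd [ 516.7 -230.8  132.2] yaw 2.36
az -0.0 xyz 0.4 -0.3 96.0
t 12.25 pos [ 515.4 -230.7  130.3] yaw 2.23 zaxis [-0.003  0.002 -1.   ] w 32.1 F [-0.2 -0.1 -0.4] q6 -2.23
```

```bash
python3 -m crank '[{"fingers":0.8,"x":0.4,"y":-0.3,"z":25,"ax":0,"ay":0,"az":0},{"fingers":0.8,"x":0,"y":0,"z":25,"ax":0,"ay":0,"az":0},{"fingers":0.8,"x":0,"y":0,"z":20,"ax":0,"ay":0,"az":0},{"fingers":0.8,"x":0,"y":0,"z":15,"ax":0,"ay":0,"az":0},{"fingers":0.8,"x":0,"y":0,"z":6,"ax":0,"ay":0,"az":0},{"fingers":0.8,"x":0,"y":0,"z":3,"ax":0,"ay":0,"az":0},{"fingers":0.8,"x":0,"y":0,"z":1.5,"ax":0,"ay":0,"az":0},{"fingers":0.8,"x":0,"y":0,"z":0,"ax":0,"ay":0,"az":0},{"fingers":0.8,"x":0,"y":0,"z":0,"ax":0,"ay":0,"az":0},{"fingers":0.8,"x":0,"y":0,"z":0.5,"ax":0,"ay":0,"az":0},{"fingers":0.5,"x":0,"y":0,"z":0,"ax":0,"ay":0,"az":0},{"fingers":0.5,"x":0,"y":0,"z":0,"ax":0,"ay":0,"az":0},{"fingers":0.5,"x":0,"y":0,"z":0,"ax":0,"ay":0,"az":0},{"fingers":0.5,"x":0,"y":0,"z":0,"ax":0,"ay":0,"az":0},{"fingers":0.5,"x":0,"y":0,"z":-20,"ax":0,"ay":0,"az":0},{"fingers":0.5,"x":0,"y":0,"z":-30,"ax":0,"ay":0,"az":0},{"fingers":0.5,"x":0,"y":0,"z":-30,"ax":0,"ay":0,"az":0}]'; echo "0 .4 -.3 16" >>log.txt;python3 c.py 618.8 197.1 116.2 -4.2
```

```text
time_s: 13.95
tool_pos: [515.8, -230.9, 116.5]
tcp_rot: [-0.021, 1.0, 0.001, -0.001]
contact_force: [0.2, -0.1, -0.9]
gripper_width: 46.8
cmd [ 516.3 -231.1  116.2] yaw 2.36
az 6.6 xyz -70.9 434.6 -0.0
```

```bash
python3 -m crank '[{"fingers":0.35,"x":0,"y":0,"z":0,"ax":0,"ay":0,"az":6.6},{"fingers":0.35,"x":-5.4,"y":33.4,"z":0,"ax":0,"ay":0,"az":0},{"fingers":0.35,"x":-5.4,"y":33.4,"z":0,"ax":0,"ay":0,"az":0},{"fingers":0.35,"x":-5.4,"y":33.4,"z":0,"ax":0,"ay":0,"az":0},{"fingers":0.35,"x":-5.4,"y":33.4,"z":0,"ax":0,"ay":0,"az":0},{"fingers":0.35,"x":-5.4,"y":33.4,"z":0,"ax":0,"ay":0,"az":0},{"fingers":0.35,"x":-5.4,"y":33.4,"z":0,"ax":0,"ay":0,"az":0},{"fingers":0.35,"x":-5.4,"y":33.4,"z":0,"ax":0,"ay":0,"az":0},{"fingers":0.35,"x":-5.4,"y":33.4,"z":0,"ax":0,"ay":0,"az":0},{"fingers":0.35,"x":-5.4,"y":33.4,"z":0,"ax":0,"ay":0,"az":0},{"fingers":0.35,"x":-5.4,"y":33.4,"z":0,"ax":0,"ay":0,"az":0},{"fingers":0.35,"x":-5.4,"y":33.4,"z":0,"ax":0,"ay":0,"az":0},{"fingers":0.35,"x":-5.4,"y":33.4,"z":0,"ax":0,"ay":0,"az":0},{"fingers":0.35,"x":-5.4,"y":33.4,"z":0,"ax":0,"ay":0,"az":0},{"fingers":0.35,"x":0,"y":0,"z":0,"ax":0,"ay":0,"az":0},{"fingers":0.35,"x":0,"y":0,"z":0,"ax":0,"ay":0,"az":0}]'; echo "6.6 -70.2 434.2 0">>log.txt; python3 c.py 618.8 197.1 32.2 -4.2; python3 chk.py b
```

```text
time_s: 15.55
tool_pos: [618.0, 197.1, 115.7]
tcp_rot: [0.036, 0.999, -0.0, -0.0]
contact_force: [0.0, 0.3, -0.9]
gripper_width: 60.3
cmd [618.4 196.7 116.2] yaw -4.24
az -0.0 xyz -0.4 0.4 84.0
face [371.2 162.7] [ 605.1 -232.3] 2.9 [60.5, 45.2]
face [371.7 199.2] [ 521.3 -236. ] 2.4 [64.0, 44.7]
```

View pics/top_b.png

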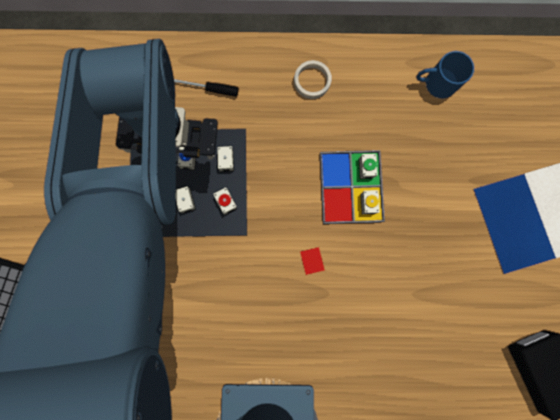

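Yellow stands upright in its bay at (371,202), and both bare servos look unmoved. Next, the blue servo.

```bash
python3 -m crank '[{"fingers":0.35,"x":-0.4,"y":0.4,"z":24,"ax":0,"ay":0,"az":0},{"fingers":0.35,"x":0,"y":0,"z":24,"ax":0,"ay":0,"az":0},{"fingers":0.35,"x":0,"y":0,"z":20,"ax":0,"ay":0,"az":0},{"fingers":0.35,"x":0,"y":0,"z":12,"ax":0,"ay":0,"az":0},{"fingers":0.35,"x":0,"y":0,"z":4,"ax":0,"ay":0,"az":0},{"fingers":0.8,"x":0,"y":0,"z":0,"ax":0,"ay":0,"az":0},{"fingers":0.8,"x":0,"y":0,"z":0,"ax":0,"ay":0,"az":0},{"fingers":0.8,"x":0,"y":0,"z":0,"ax":0,"ay":0,"az":0},{"fingers":0.8,"x":0,"y":0,"z":0,"ax":0,"ay":0,"az":0},{"fingers":0.8,"x":0,"y":0,"z":0,"ax":0,"ay":0,"az":0},{"fingers":0.8,"x":0,"y":0,"z":-15,"ax":0,"ay":0,"az":0},{"fingers":0.8,"x":0,"y":0,"z":-30,"ax":0,"ay":0,"az":0},{"fingers":0.8,"x":0,"y":0,"z":-40,"ax":0,"ay":0,"az":0},{"fingers":0.8,"x":0,"y":0,"z":-15,"ax":0,"ay":0,"az":0},{"fingers":0.8,"x":0,"y":0,"z":0,"ax":0,"ay":0,"az":0}]'; echo "0 -.4 .4 -16" >>log.txt;python3 c.py 597.7 -157.3 132.2 2.4
```

```text
time_s: 17.1
tool_pos: [620.8, 197.5, 136.5]
tcp_rot: [0.037, 0.999, 0.001, 0.003]
contact_force: [0.1, 0.6, -2.2]
gripper_width: 31.9
cmd [618.8 197.1 132.2] yaw -4.24
az -6.6 xyz 35.9 -353.2 -0.0
```

```bash
python3 -m crank '[{"fingers":0.8,"x":0,"y":0,"z":0,"ax":0,"ay":0,"az":-6.6},{"fingers":0.8,"x":3.2,"y":-32.1,"z":0,"ax":0,"ay":0,"az":0},{"fingers":0.8,"x":3.2,"y":-32.1,"z":0,"ax":0,"ay":0,"az":0},{"fingers":0.8,"x":3.2,"y":-32.1,"z":0,"ax":0,"ay":0,"az":0},{"fingers":0.8,"x":3.2,"y":-32.1,"z":0,"ax":0,"ay":0,"az":0},{"fingers":0.8,"x":3.2,"y":-32.1,"z":0,"ax":0,"ay":0,"az":0},{"fingers":0.8,"x":3.2,"y":-32.1,"z":0,"ax":0,"ay":0,"az":0},{"fingers":0.8,"x":3.2,"y":-32.1,"z":0,"ax":0,"ay":0,"az":0},{"fingers":0.8,"x":3.2,"y":-32.1,"z":0,"ax":0,"ay":0,"az":0},{"fingers":0.8,"x":3.2,"y":-32.1,"z":0,"ax":0,"ay":0,"az":0},{"fingers":0.8,"x":3.2,"y":-32.1,"z":0,"ax":0,"ay":0,"az":0},{"fingers":0.8,"x":3.2,"y":-32.1,"z":0,"ax":0,"ay":0,"az":0},{"fingers":0.8,"x":0.7,"y":0,"z":0,"ax":0,"ay":0,"az":0},{"fingers":0.8,"x":0,"y":0,"z":0,"ax":0,"ay":0,"az":0},{"fingers":0.8,"x":0,"y":0,"z":0,"ax":0,"ay":0,"az":0}]'; echo "-6.6 35.9 -353.1 0" >>log.txt;python3 c.py 597.7 -157.3 36.2 2.4; python3 p.py
```

```text
time_s: 18.6
tool_pos: [596.9, -156.1, 131.4]
tcp_rot: [-0.021, 1.0, 0.001, -0.001]
contact_force: [-0.1, -0.0, -0.9]
gripper_width: 32.0
cmd [ 597.5 -157.2  132.2] yaw 2.36
az -0.0 xyz -0.2 -0.1 96.0
t 18.6 pos [ 596.9 -156.1  131.4] yaw 2.38 zaxis [-0.002  0.001 -1.   ] w 32.0 F [-0.1 -0.  -0.9] q6 -2.05
```

```bash
python3 -m crank '[{"fingers":0.8,"x":0,"y":0,"z":25,"ax":0,"ay":0,"az":0},{"fingers":0.8,"x":0,"y":0,"z":25,"ax":0,"ay":0,"az":0},{"fingers":0.8,"x":0,"y":0,"z":20,"ax":0,"ay":0,"az":0},{"fingers":0.8,"x":0,"y":0,"z":15,"ax":0,"ay":0,"az":0},{"fingers":0.8,"x":0,"y":0,"z":6,"ax":0,"ay":0,"az":0},{"fingers":0.8,"x":0,"y":0,"z":3,"ax":0,"ay":0,"az":0},{"fingers":0.8,"x":0,"y":0,"z":1.5,"ax":0,"ay":0,"az":0},{"fingers":0.8,"x":0,"y":0,"z":0,"ax":0,"ay":0,"az":0},{"fingers":0.8,"x":0,"y":0,"z":0,"ax":0,"ay":0,"az":0},{"fingers":0.8,"x":0,"y":0,"z":0.5,"ax":0,"ay":0,"az":0},{"fingers":0.5,"x":0,"y":0,"z":0,"ax":0,"ay":0,"az":0},{"fingers":0.5,"x":0,"y":0,"z":0,"ax":0,"ay":0,"az":0},{"fingers":0.5,"x":0,"y":0,"z":0,"ax":0,"ay":0,"az":0},{"fingers":0.5,"x":0,"y":0,"z":0,"ax":0,"ay":0,"az":0},{"fingers":0.5,"x":0,"y":0,"z":-20,"ax":0,"ay":0,"az":0},{"fingers":0.5,"x":0,"y":0,"z":-30,"ax":0,"ay":0,"az":0},{"fingers":0.5,"x":0,"y":0,"z":-30,"ax":0,"ay":0,"az":0}]'; echo "0 0 0 16" >>log.txt;python3 c.py 515.2 104.1 116.2 28.2
```

```text
time_s: 20.3
tool_pos: [597.0, -157.0, 116.4]
tcp_rot: [-0.021, 1.0, 0.0, -0.001]
contact_force: [0.4, -0.4, 0.7]
gripper_width: 46.2
cmd [ 597.5 -157.2  116.2] yaw 2.36
az -25.8 xyz -51.0 269.2 -0.0
```

```bash
python3 -m crank '[{"fingers":0.35,"x":0,"y":0,"z":0,"ax":0,"ay":0,"az":-6.5},{"fingers":0.35,"x":0,"y":0,"z":0,"ax":0,"ay":0,"az":-6.5},{"fingers":0.35,"x":0,"y":0,"z":0,"ax":0,"ay":0,"az":-6.5},{"fingers":0.35,"x":0,"y":0,"z":0,"ax":0,"ay":0,"az":-6.3},{"fingers":0.35,"x":-6.4,"y":33.6,"z":0,"ax":0,"ay":0,"az":0},{"fingers":0.35,"x":-6.4,"y":33.6,"z":0,"ax":0,"ay":0,"az":0},{"fingers":0.35,"x":-6.4,"y":33.6,"z":0,"ax":0,"ay":0,"az":0},{"fingers":0.35,"x":-6.4,"y":33.6,"z":0,"ax":0,"ay":0,"az":0},{"fingers":0.35,"x":-6.4,"y":33.6,"z":0,"ax":0,"ay":0,"az":0},{"fingers":0.35,"x":-6.4,"y":33.6,"z":0,"ax":0,"ay":0,"az":0},{"fingers":0.35,"x":-6.4,"y":33.6,"z":0,"ax":0,"ay":0,"az":0},{"fingers":0.35,"x":-6.4,"y":33.6,"z":0,"ax":0,"ay":0,"az":0},{"fingers":0.35,"x":0.2,"y":0.4,"z":0,"ax":0,"ay":0,"az":0},{"fingers":0.35,"x":0,"y":0,"z":0,"ax":0,"ay":0,"az":0}]'; echo "-25.8 -51 269.2 0">>log.txt; python3 c.py 515.2 104.1 32.2 28.2; python3 p.py; python3 chk.py c
```

```text
time_s: 21.7
tool_pos: [515.3, 104.7, 116.3]
tcp_rot: [-0.244, 0.97, -0.0, 0.0]
contact_force: [0.1, 0.4, -0.6]
gripper_width: 60.3
cmd [515.4 104.2 116.2] yaw 28.16
az -0.0 xyz 0.2 0.0 84.0
t 21.7 pos [515.3 104.7 116.3] yaw 28.28 zaxis [ 0. -0. -1.] w 60.3 F [ 0.1  0.4 -0.6] q6 -2.08
face [371.1 162.7] [ 605.2 -232.4] 3.0 [60.3, 45.3]
face [340.5 163.5] [ 601.9 -163.4] 0.7 [61.2, 49.1]
face [371.8 199.3] [ 521.5 -236. ] 2.5 [63.7, 44.6]
```

View pics/top_c.png

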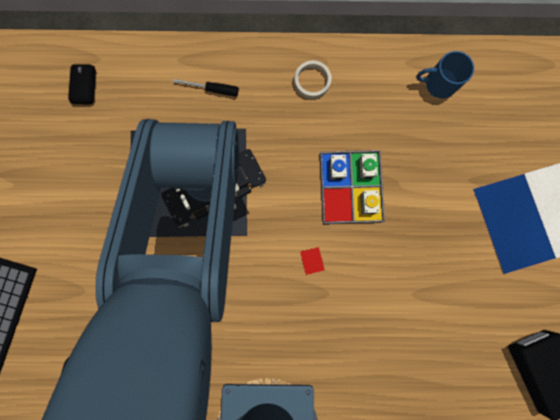

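Blue stands upright in its bay at (339,167). Grasping red now.

```bash
python3 -m crank '[{"fingers":0.4,"x":0.2,"y":0,"z":24,"ax":0,"ay":0,"az":0},{"fingers":0.4,"x":0,"y":0,"z":24,"ax":0,"ay":0,"az":0},{"fingers":0.4,"x":0,"y":0,"z":20,"ax":0,"ay":0,"az":0},{"fingers":0.4,"x":0,"y":0,"z":12,"ax":0,"ay":0,"az":0},{"fingers":0.4,"x":0,"y":0,"z":4,"ax":0,"ay":0,"az":0},{"fingers":0.8,"x":0,"y":0,"z":0,"ax":0,"ay":0,"az":0},{"fingers":0.8,"x":0,"y":0,"z":0,"ax":0,"ay":0,"az":0},{"fingers":0.8,"x":0,"y":0,"z":0,"ax":0,"ay":0,"az":0},{"fingers":0.8,"x":0,"y":0,"z":0,"ax":0,"ay":0,"az":0},{"fingers":0.8,"x":0,"y":0,"z":0,"ax":0,"ay":0,"az":0},{"fingers":0.8,"x":0,"y":0,"z":-15,"ax":0,"ay":0,"az":0},{"fingers":0.8,"x":0,"y":0,"z":-30,"ax":0,"ay":0,"az":0},{"fingers":0.8,"x":0,"y":0,"z":-40,"ax":0,"ay":0,"az":0},{"fingers":0.8,"x":0,"y":0,"z":-15,"ax":0,"ay":0,"az":0},{"fingers":0.8,"x":0,"y":0,"z":0,"ax":0,"ay":0,"az":0}]'; echo "0 .2 0 -16" >>log.txt;python3 c.py 513.3 -160.7 132.2 2.4
```

```text
time_s: 23.25
tool_pos: [516.9, 104.2, 134.9]
tcp_rot: [-0.243, 0.97, -0.001, 0.003]
contact_force: [0.9, -0.9, -0.6]
gripper_width: 31.7
cmd [515.2 104.1 132.2] yaw 28.16
az 25.8 xyz 13.0 -264.5 -0.0
```

```bash
python3 -m crank '[{"fingers":0.8,"x":0,"y":0,"z":0,"ax":0,"ay":0,"az":6.5},{"fingers":0.8,"x":0,"y":0,"z":0,"ax":0,"ay":0,"az":6.5},{"fingers":0.8,"x":0,"y":0,"z":0,"ax":0,"ay":0,"az":6.5},{"fingers":0.8,"x":0,"y":0,"z":0,"ax":0,"ay":0,"az":6.3},{"fingers":0.8,"x":1.6,"y":-33,"z":0,"ax":0,"ay":0,"az":0},{"fingers":0.8,"x":1.6,"y":-33,"z":0,"ax":0,"ay":0,"az":0},{"fingers":0.8,"x":1.6,"y":-33,"z":0,"ax":0,"ay":0,"az":0},{"fingers":0.8,"x":1.6,"y":-33,"z":0,"ax":0,"ay":0,"az":0},{"fingers":0.8,"x":1.6,"y":-33,"z":0,"ax":0,"ay":0,"az":0},{"fingers":0.8,"x":1.6,"y":-33,"z":0,"ax":0,"ay":0,"az":0},{"fingers":0.8,"x":1.6,"y":-33,"z":0,"ax":0,"ay":0,"az":0},{"fingers":0.8,"x":1.6,"y":-33,"z":0,"ax":0,"ay":0,"az":0},{"fingers":0.8,"x":0.2,"y":-0.5,"z":0,"ax":0,"ay":0,"az":0},{"fingers":0.8,"x":0,"y":0,"z":0,"ax":0,"ay":0,"az":0}]'; echo "25.8 13 -264.5 0" >>log.txt;python3 c.py 513.3 -160.7 36.2 2.4; python3 p.py
```

```text
time_s: 24.65
tool_pos: [512.1, -160.8, 130.6]
tcp_rot: [-0.02, 1.0, 0.001, -0.001]
contact_force: [-0.5, -0.0, -0.3]
gripper_width: 32.1
cmd [ 513.1 -160.7  132.2] yaw 2.36
az -0.0 xyz -0.2 0.0 96.0
t 24.65 pos [ 512.1 -160.8  130.6] yaw 2.24 zaxis [-0.002  0.002 -1.   ] w 32.1 F [-0.5 -0.  -0.3] q6 -2.12
```

```bash
python3 -m crank '[{"fingers":0.8,"x":0,"y":0,"z":25,"ax":0,"ay":0,"az":0},{"fingers":0.8,"x":0,"y":0,"z":25,"ax":0,"ay":0,"az":0},{"fingers":0.8,"x":0,"y":0,"z":20,"ax":0,"ay":0,"az":0},{"fingers":0.8,"x":0,"y":0,"z":15,"ax":0,"ay":0,"az":0},{"fingers":0.8,"x":0,"y":0,"z":6,"ax":0,"ay":0,"az":0},{"fingers":0.8,"x":0,"y":0,"z":3,"ax":0,"ay":0,"az":0},{"fingers":0.8,"x":0,"y":0,"z":1.5,"ax":0,"ay":0,"az":0},{"fingers":0.8,"x":0,"y":0,"z":0,"ax":0,"ay":0,"az":0},{"fingers":0.8,"x":0,"y":0,"z":0,"ax":0,"ay":0,"az":0},{"fingers":0.8,"x":0,"y":0,"z":0.5,"ax":0,"ay":0,"az":0},{"fingers":0.5,"x":0,"y":0,"z":0,"ax":0,"ay":0,"az":0},{"fingers":0.5,"x":0,"y":0,"z":0,"ax":0,"ay":0,"az":0},{"fingers":0.5,"x":0,"y":0,"z":0,"ax":0,"ay":0,"az":0},{"fingers":0.5,"x":0,"y":0,"z":0,"ax":0,"ay":0,"az":0},{"fingers":0.5,"x":0,"y":0,"z":-20,"ax":0,"ay":0,"az":0},{"fingers":0.5,"x":0,"y":0,"z":-30,"ax":0,"ay":0,"az":0},{"fingers":0.5,"x":0,"y":0,"z":-40,"ax":0,"ay":0,"az":0}]'
python3 -m crank '[{"fingers":0.5,"x":4,"y":36,"z":-12,"ax":0,"ay":0,"az":0},{"fingers":0.5,"x":4,"y":36,"z":-12,"ax":0,"ay":0,"az":0},{"fingers":0.5,"x":4,"y":36,"z":-12,"ax":0,"ay":0,"az":0},{"fingers":0.5,"x":4,"y":36,"z":-12,"ax":0,"ay":0,"az":0},{"fingers":0.5,"x":4,"y":36,"z":-12,"ax":0,"ay":0,"az":0},{"fingers":0.5,"x":4,"y":36,"z":0,"ax":0,"ay":0,"az":0},{"fingers":0.5,"x":4,"y":36,"z":0,"ax":0,"ay":0,"az":0},{"fingers":0.5,"x":4,"y":36,"z":0,"ax":0,"ay":0,"az":0},{"fingers":0.5,"x":4,"y":36,"z":0,"ax":0,"ay":0,"az":0},{"fingers":0.5,"x":4,"y":36,"z":0,"ax":0,"ay":0,"az":0},{"fingers":0.5,"x":4,"y":36,"z":0,"ax":0,"ay":0,"az":0},{"fingers":0.5,"x":4,"y":36,"z":0,"ax":0,"ay":0,"az":0},{"fingers":0.5,"x":4,"y":36,"z":0,"ax":0,"ay":0,"az":0},{"fingers":0.5,"x":4,"y":36,"z":0,"ax":0,"ay":0,"az":0},{"fingers":0.5,"x":4,"y":36,"z":0,"ax":0,"ay":0,"az":0},{"fingers":0.5,"x":4,"y":36,"z":0,"ax":0,"ay":0,"az":0},{"fingers":0.5,"x":4,"y":36,"z":0,"ax":0,"ay":0,"az":0},{"fingers":0.5,"x":4,"y":36,"z":0,"ax":0,"ay":0,"az":0},{"fingers":0.5,"x":4,"y":36,"z":0,"ax":0,"ay":0,"az":0},{"fingers":0.5,"x":0,"y":0,"z":0,"ax":0,"ay":0,"az":0}]'
python3 chk.py d; python3 - <<'E'
from rig import env
import cv2
cv2.imwrite('pics/sided.png',env.get_image('side')[:,:,::-1])
E
```

```text
time_s: 26.35
tool_pos: [511.8, -160.1, 125.5]
tcp_rot: [-0.02, 1.0, 0.001, -0.002]
contact_force: [1.1, -0.9, 0.2]
gripper_width: 46.3
time_s: 28.35
tool_pos: [407.5, 523.4, 185.4]
tcp_rot: [-0.022, 1.0, 0.001, -0.0]
contact_force: [0.0, -0.9, 0.2]
gripper_width: 46.5
face [341.4 201.4] [ 517.5 -166.6] 2.7 [61.4, 46.0]
face [338.4 164.8] [ 602.  -156.9] 2.8 [60.9, 33.7]
face [370.8 201. ] [ 515.4 -235.2] -1.7 [50.9, 43.8]
face [369.7 163.7] [ 605.1 -228.1] 2.7 [59.6, 34.1]
```

View pics/top_d.png

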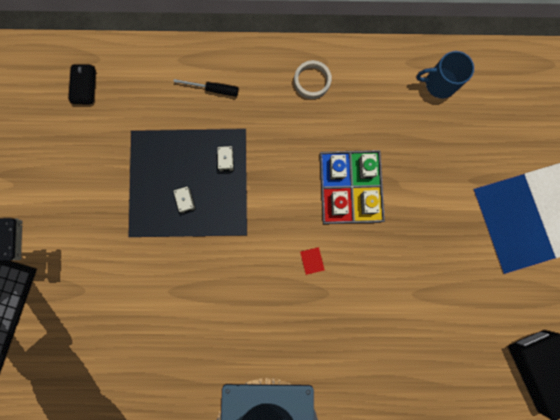

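View pics/bay_d.png

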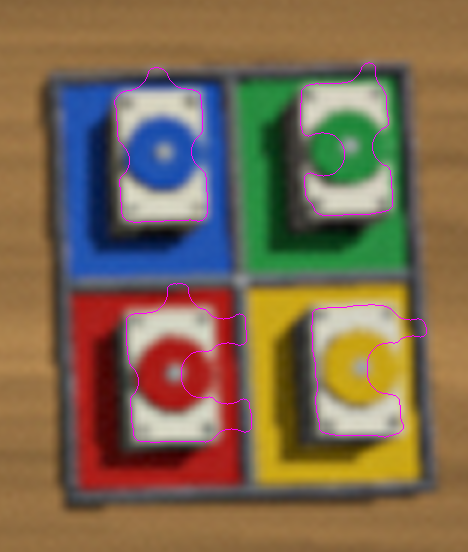

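View pics/sided.png

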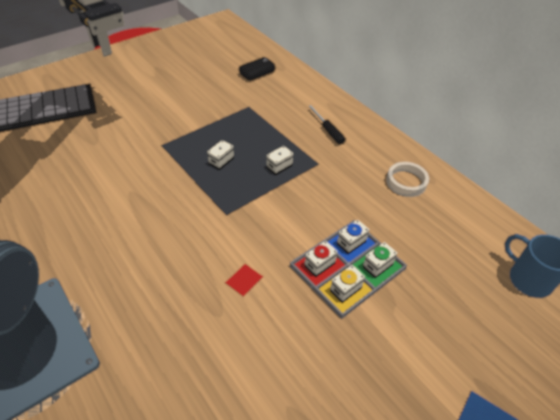

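```bash
python3 - <<'E'
from h import *
B=dict(blue=(597.7,-157.3),green=(600.7,-228),red=(513.3,-160.7),yellow=(516.3,-231.1))
H=dict(blue=((163,152),(115,90),(121,220)),green=((349,146),(300,86),(305,213)),red=((175,373),(126,312),(132,440)),yellow=((361,367),(312,308),(315,434)))
f=lambda p:(312+p[0]/6-.4,140+p[1]/6-.4)
for k,(c,a,b) in H.items():
  P=plane('top',f(c),51)[0];e=(plane('top',f(a),46)-plane('top',f(b),46))[0]
  print(k,'err mm',(P[:2]-B[k]).round(1),'edge yaw',np.degrees(np.arctan2(e[1],e[0])).round(1),'(bay 2.4) len',np.linalg.norm(e).round(1))
for n in('top0','top_d'):
  T=up(cv2.imread(f'pics/{n}.png')); w=cv2.inRange(T,(128,128,128),(255,255,255))
  m=np.zeros_like(w); s=np.s_[125*SC:240*SC,125*SC:252*SC]; m[s]=w[s]
  m=cv2.morphologyEx(m,cv2.MORPH_CLOSE,np.ones((13,13)))
  for b in blobs(m,200):
    r=rect(b[0],42); print(n,r[0].round(1),round(r[1],1))
E
```

```text
blue err mm [0.1 0.1] edge yaw 2.2 (bay 2.4) len 50.9
green err mm [ 0.3 -0.4] edge yaw 1.4 (bay 2.4) len 49.8
red err mm [-0.7 -0.4] edge yaw 2.3 (bay 2.4) len 49.1
yellow err mm [-0.6 -0.3] edge yaw 0.5 (bay 2.4) len 48.3
top0 [516.8 198.7] 16.8
top0 [615.6 105.5] 3.1
top_d [516.9 198.7] 17.0
top_d [615.6 105.6] 3.4
```

All checks are well within the limits, so I'm handing in.

```bash
python3 - <<'E'
from rig import env
print(env.job_done())
E
```

```text
the job is handed in; nothing more can be done
None
```

All four disc servos (green, yellow, blue, red) are in the bays of their colours, upright and released. I handed the job in at about 28.5 s of the 109 s limit; no verdict is reported at hand-in.

**Placement:** the last top picture puts each disc within about 1 mm of its bay centre. The long sides are within about 2° of the bays; yellow is the worst, at 0.5° against the bay's 2.4°.

**Bare-shaft servos:** comparing the first and last pictures, both moved 0.1 mm or less. The arm was parked well clear of everything at hand-in.

**Checks that failed or disagreed:**
- My automatic outline of the servo faces in the bays merged with the tray walls and was unusable. The final check used disc centres and face edges that I read off the enlarged picture.
- Single TCP readings scattered by a few mm. I worked from the sum of the commanded moves, and the camera confirmed the result.

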